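Put the screw jar away in the hardware chest

TASK

Put the jar of screws away in the plywood hardware chest: swing the chest's lid all the way back until it rests on its stop, screw the jar's loose green cap firmly home, and set the jar down upright on the floor of the chest's larger, empty bay, with the lid left standing open. Do not let the lid slam, do not tip the jar over or drop it into the chest, and leave the glue bottle, the tape measure and the walnut block near them where they are.

Things in the scene. Friction and masses are not known exactly. Their poses are not given: they have to be found in the camera images.
- chest: Plywood hardware chest, fixed to the bench; body 130 (x) x 240 (y) x 75 mm high, walls 9 mm; 107 mm high with the lid shut. Origin: under its centre; x points from the lip side (to the right) to the hinged back (left), z up. A partition (6 mm, top 58 mm above the bench) at y = +48 mm divides it: the small bay (+y) holds tenons and a block, fixed there; the larger bay (-y) is empty.
- chest_lid (a joint): Hinge of the lid, rad: 0 shut, grows as the front edge rises and swings back, rests on its stop at 1.85. The lid is an upturned plywood tray 130 x 240 x 32 mm, walls 9 mm, about 0.45 kg. The hinge rubs (0.16 N m, no spring): below about 1 the lid falls shut when let go, beyond that it stays where left, even just short of the stop. Raising it takes 2 to 5 N at the lip.
- lip_edge (a point): Middle of the lower front edge of the finger lip: dark wood strip 120 mm long (chest's y), 8 mm thick, sticking out 18 mm in front of the lid along its lower edge, 154 mm from the hinge line; moves with the lid. Shut, its flat underside is 76 mm above the bench; vertical fingers cannot lift it, fingers tilted about 35 degrees (tips forward and down) hook under it.
- hinge_line (a point): Middle of the lid's hinge axis (along the chest's y): 71 mm behind the chest's centre, 75 mm above the bench; moves with the chest.
- jar_bay (a point): Centre of the upper face of the floor in the larger, empty bay: 33 mm to -y of the chest's centre, 8 mm above the bench. The bay measures 112 (x) x 156 (y) mm; its walls rise 67 mm above this point. Axes as the chest's.
- jar: Glass jar half full of brass screws standing on the bench: 50 mm diameter, about 0.3 kg, 78 mm high with its cap home. Origin: centre of its underside, z up. Only friction keeps it from turning on the bench, so follow the cap down as it turns and do not lift. To its right stand a tall upright panel (y about -0.2, from x = 0.2 outward, 0.95 m high) and a clamp bar (x 0.62, y -0.14, 1.1 m high).
- jar_cap (a joint): The jar's ribbed green screw cap (55 mm diameter, 16 mm high, its rim 62 mm above the jar's underside when home), rad: 0 screwed home, positive when loose; it loosens anticlockwise seen from above, up to 1.5, and rides up 1.9 mm per rad. Starts 0.5 to 1.2 loose. The thread rubs with 0.012 N m; at home it goes firm and the jar turns with it.
- cap_top (a point): Centre of the cap's top face, 78 mm above the jar's underside when the cap is home.
- glue_bottle: Yellow glue bottle with a red nozzle, 66 mm diameter, 203 mm high, standing; origin under its centre. Leave it.
- tape_measure: Yellow and black tape measure, 40 x 90 x 65 mm; origin under its centre. Leave it.
- walnut_offcut_2: Walnut block, 45 x 60 x 45 mm; origin under its centre. Leave it.
Not all that is in view belongs to the job. What is shaped like the jar but black or red is not meant.

How it is judged:
By the outcome, as a careful person would: the job done as asked, in the order asked, and still so for the second after the job is handed in, with the robot touching nothing.
It also fails if it takes over 67 s, if anything falls off the work surface, if the arm or the gripper's body presses on something with over 40 N, if the wrist force passes 120 N, or if a joint passes its speed limit or range.

ROBOT

A 6-joint arm with a two-finger parallel gripper is mounted at the origin on the work surface; the furniture and walls round the work are solid. World frame = base frame: x ahead of the robot, y to its left, z up, the work surface at z = 0. Lengths are in m, angles in degrees, forces in N, time in s.
With the tool pointing down it reaches from about 0.375 to 0.9 m from the base axis. Payload 3.1 kg.
Tool frame: the origin (TCP) lies at the very end of the fingers, on their centre line; the grasp point (between the pads) lies 19 mm behind it; z points along the fingers, y is the line along which they close (so a half turn about z gives the same grasp; the last joint's range is limited). The gripper opens to 87 mm and grips with 3 to 60 N. Pads are 19 mm wide; open, the fingers measure 117 mm over their backs; the gripper's body (75 mm by 190 mm) begins 51 mm behind the grasp point.
Start: joints at [59.731, 30.224, 82.088, -0, 67.689, -10.227], TCP at [0.214, 0.587, 0.223] pointing down, gripper open.
Joint ranges: [-176.69, 176.69], [-43.24, 126.21], [12.49, 139.97], [-82, 262], [0, 151.66], [-163.58, 163.58]. Speed limits (degrees/s): [159.86, 159.86, 180, 180, 180, 180].

INTERFACE

Orientations are given as a 3x3 rotation matrix whose columns are the frame's x, y, z axes.
In Python, from rig import bot, imaging gives the robot as it stands.
- The arm moves only by the tool drive_tool, never from a script. Its argument "deltas" is text: rows parted by semicolons, each of 5 numbers parted by spaces: the finger opening in mm, from 0 to 87, then the shift along the world's x, y, z in mm, then the turn about the world's z in rad. In form: jaw dx dy dz twist; .... A call has 1 to 12 rows; each row is the pose to reach, as a shift and turn from the pose commanded when the call began; what a row does not reach only later rows make up. A row lasts 1/10 s, in which the tool goes at most 50 mm and 8.59 degrees, less where a joint would pass 70% of its speed; a pose out of reach is approached as far as the arm can. A call with a gripper value outside its range is refused whole. The fingers move at their own pace and stop on an object; the grip force is fixed at half the most. Time passes only in rows, so rows that repeat a pose let the fingers close. It gives the time, the measured TCP pose, the force, the opening and the grip force at its end, in the units of the state.
- bot.read_state(): the state, without advancing time (a new reading comes with each control period).
- imaging.capture(name): name is "scene" or "top" or "wrist"; returns the picture (384x512x3 uint8, red, green, blue); there is no depth.
- imaging.camera_model(name): a dict with "fx", "fy", "cx", "cy" (pixels), "dist" ([k1, k2, p1, p2, k3] as OpenCV has them; the pictures are not rectified), "T" (4x4, takes a point from camera to world coordinates). Camera axes: x right, y down, z forward; pixel columns grow to the right and rows downward; lengths in m; the calibration is good to about 2 mm. A picture is of the moment at which its call begins: read the wrist's pose just before it. camera_model takes no time and is no camera call; for the wrist camera it gives the pose at the moment of the call.
- bot.hand_in(): hands the job in; it is judged then, once.
The state is a dict: "time_s": time; "joint_positions": joint angles; "qvel": joint speeds; "tau": joint torques, N m; "position": TCP position; "tcp_rot": TCP orientation; "force": force on the tool from outside, world axes, zero at the start; "moment": the same for the moment, N m; "opening": opening from 0.0 (shut) to 1.0 (fully open); "grasp_force": force on a finger pad.
Only numpy, scipy, OpenCV 4.12 (cv2) and the standard library are available. Lean on these libraries where they do the work, as an engineer would, in place of code of your own. Each camera call takes 0.05 s, during which the arm holds its last target. There are 200 camera calls.

## Working session

There is one attempt and no reset: what is moved stays moved. The work goes in short steps, Python scripts to look and compute and a tool call to move; the robot and the scene stay as the last step left them, time stands still between calls to the robot, and variables do not carry over. Pictures are saved under pics/ and viewed, at most 14 in all, crops included, and the job is handed in when it is done.

Besides the shell and the picture viewer there is one more tool, called in YAML: its name, and indented under it one key for each argument. drive_tool: Moves the arm, as the interface text tells. Its arguments: {"type":"object","properties":{"deltas":{"type":"string"}},"required":["deltas"]}

```bash
mkdir -p pics; ls; python3 - <<'E'
from rig import bot, imaging
import cv2, numpy as np
s=bot.read_state();print(s['time_s'],s['position'],s['tcp_rot'],s['opening'])
ims=[cv2.cvtColor(imaging.capture(n),cv2.COLOR_RGB2BGR) for n in("scene","top")]
for n,i in zip(("scene","top"),ims):
    cv2.imwrite(f'pics/{n}0.png',i); m=imaging.camera_model(n); print(n,m['fx'],np.round(m['T'],3).tolist(),m['dist'])
cv2.imwrite('pics/s_top.png',cv2.resize(ims[1],(800,600)))
cv2.imwrite('pics/s_scene.png',cv2.resize(ims[0],(800,600)))
E
```

```text
pics
0.0 [0.21379495 0.58652766 0.22158676] [[-9.39441773e-01  3.42706827e-01 -1.08889280e-03]
 [ 3.42708333e-01  9.39440049e-01 -1.84204224e-03]
 [ 3.91669051e-04 -2.10366406e-03 -9.99997711e-01]] 1.000507872131795
scene 422.093168525287 [[-0.408, 0.61, -0.679, 1.354], [0.913, 0.29, -0.288, 0.454], [0.021, -0.737, -0.675, 0.888], [0.0, 0.0, 0.0, 1.0]] [-0.07429249  0.          0.          0.          0.        ]
top 433.85681300666135 [[-0.012, -0.998, 0.068, 0.451], [-1.0, 0.013, 0.004, 0.115], [-0.005, -0.068, -0.998, 1.194], [0.0, 0.0, 0.0, 1.0]] [-0.12033263  0.          0.          0.          0.        ]
```

View pics/s_top.png

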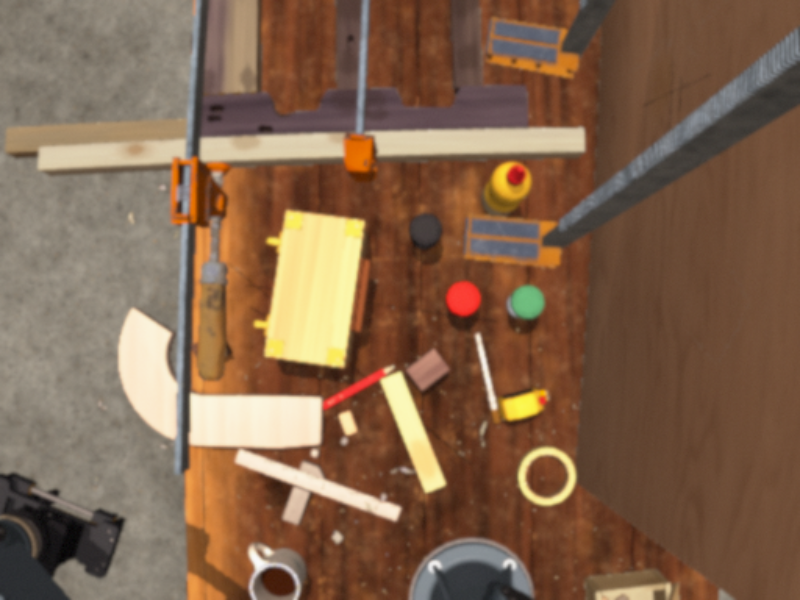

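View pics/s_scene.png

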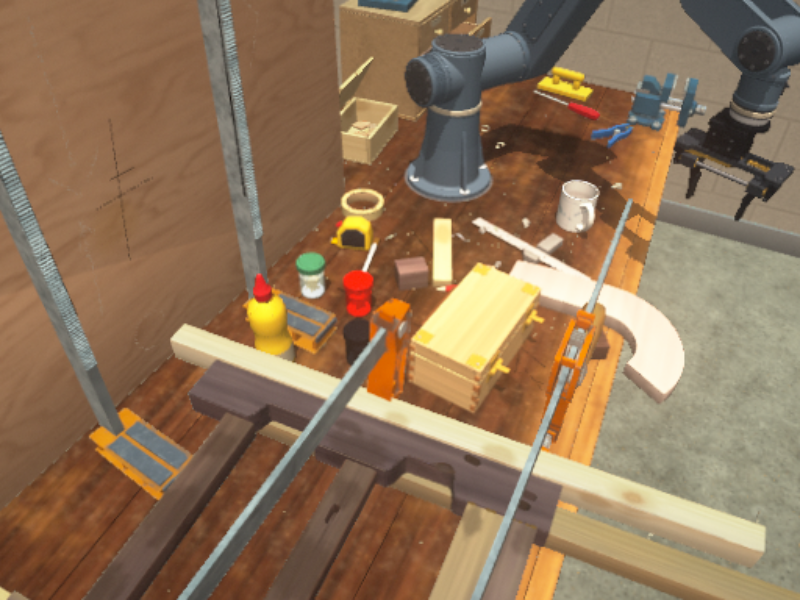

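Top view, 800-px scale. The candidates shaped like the jar are the green cap at (527,302), the red one at (463,298) and the black one at (425,231). I choose the green one. The chest is at about (318,290) with its lip on the right, the tape measure at (525,405), the glue bottle at (508,188) and the walnut block at (428,370).

```bash
cat > h.py <<'E'
from rig import bot, imaging
import cv2, numpy as np
def KD(m): return np.array([[m['fx'],0,m['cx']],[0,m['fy'],m['cy']],[0,0,1]]),np.array(m['dist'])
def back(m,uv,z):
    K,D=KD(m); p=cv2.undistortPoints(np.array(uv,float).reshape(-1,1,2),K,D)[:,0]
    T=np.array(m['T']); d=np.c_[p,np.ones(len(p))]@T[:3,:3].T; o=T[:3,3]
    return o+d*((z-o[2])/d[:,2])[:,None]
def proj(m,P):
    K,D=KD(m); Ti=np.linalg.inv(np.array(m['T'])); 
    return cv2.projectPoints(np.array(P,float),cv2.Rodrigues(Ti[:3,:3])[0],Ti[:3,3],K,D)[0][:,0]
E
python3 - <<'E'
from h import *
i=cv2.imread('pics/top0.png'); m=imaging.camera_model('top')
hsv=cv2.cvtColor(i,cv2.COLOR_BGR2HSV)
g=cv2.inRange(hsv,(60,80,40),(90,255,255))
n,l,st,c=cv2.connectedComponentsWithStats(g); k=1+np.argmax(st[1:,4]); print('cap',st[k],c[k],back(m,[c[k]],.079))
cnt=max(cv2.findContours((l==k).astype(np.uint8),0,2)[0],key=len); (e,r)=cv2.minEnclosingCircle(cnt);print(e,r,back(m,[e],.079), back(m,[(e[0]-r,e[1]),(e[0]+r,e[1])],.079)[:,1])
for nm,a,b in(('red',(0,200,120),(5,255,255)),):
    n,l,st,c=cv2.connectedComponentsWithStats(cv2.inRange(hsv[160:220,270:330],a,b)); k=1+np.argmax(st[1:,4]); print(nm,back(m,[c[k]+[270,160]],.075))
y=cv2.inRange(hsv,(15,60,140),(35,255,255)); y=cv2.morphologyEx(y,cv2.MORPH_OPEN,np.ones((9,9)))
n,l,st,c=cv2.connectedComponentsWithStats(y); k=l[186,203]; cnt=max(cv2.findContours((l==k).astype(np.uint8),0,2)[0],key=len)
box=cv2.boxPoints(cv2.minAreaRect(cnt)); P=back(m,box,.107); print('lid',st[k],box.round(1).tolist(),P.round(4).tolist(),np.linalg.norm(P-np.roll(P,1,0),axis=1))
cv2.imwrite('pics/crop1.png',cv2.resize(i[125:245,165:360],(780,480),interpolation=cv2.INTER_CUBIC))
E
```

```text
cap [328 184  19  20 305] [337.06885246 193.2       ] [[ 0.51831742 -0.09103654  0.079     ]]
(337.1494140625, 193.1852569580078) 10.061302185058594 [[ 0.51835289 -0.09124726  0.079     ]] [-0.0650858  -0.11748755]
red [[0.52594965 0.01442577 0.075     ]]
lid [ 168  135   65  100 5151] [[164.8000030517578, 227.6999969482422], [178.39999389648438, 131.89999389648438], [234.1999969482422, 139.89999389648438], [220.5, 235.60000610351562]] [[0.4352, 0.3489, 0.107], [0.6784, 0.3144, 0.107], [0.6555, 0.1721, 0.107], [0.414, 0.2085, 0.107]] [0.1420303  0.24568472 0.14416743 0.24417874]
```

View pics/crop1.png

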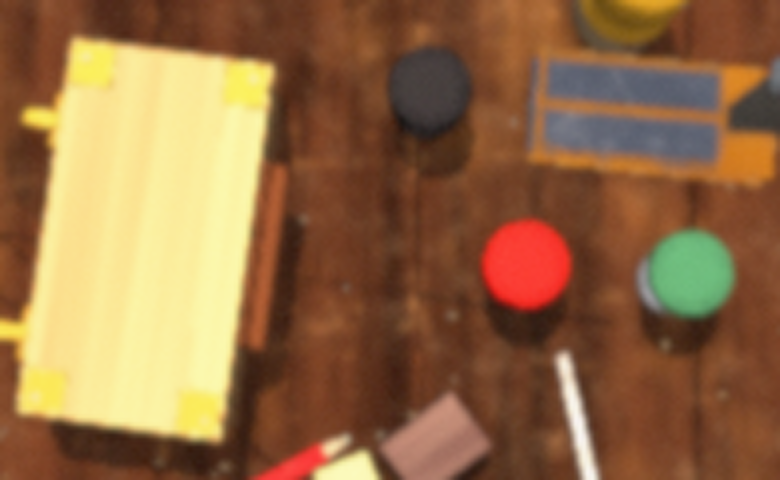

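The crop confirms the green-capped glass jar at crop (692,273). The lid's corners are at crop (70,38), (275,64), (222,441) and (17,412), and the dark lip's front edge runs from (286,166) to (262,348).

```bash
python3 - <<'E'
from h import *
m=imaging.camera_model('top'); f=lambda L:np.array(L)/4+[165,125]
P=back(m,f([(70,38),(275,64),(222,441),(17,412)]),.107)[:,:2]; print(P.round(4).tolist(),np.linalg.norm(P-np.roll(P,1,0),axis=1).round(4))
c=P.mean(0); ex=((P[0]+P[3])-(P[1]+P[2])); yaw=np.degrees(np.arctan2(ex[1],ex[0])); ey=(P[3]+P[2]-P[0]-P[1]); print('c',c,yaw,np.degrees(np.arctan2(ey[1],ey[0]))+90)
L=back(m,f([(286,166),(262,348)]),.084)[:,:2]; print('lip',L,L.mean(0), np.linalg.norm(L[0]-L[1]))
th=np.radians((yaw+np.degrees(np.arctan2(ey[1],ey[0]))+90)/2);R=np.array([[np.cos(th),-np.sin(th)],[np.sin(th),np.cos(th)]])
print('lip in chest',(L-c)@R, 'bay',c+R@[0,-.033],'hinge',c+R@[.071,0],'lipedge pred',c+R@[-.083,0])
print('block',back(m,f([(437,445)]),.045),'glue',back(m,np.array([(322,109)]),.2),'black',back(m,f([(430,90)]),.075))
E
```

```text
[[0.6715, 0.3039], [0.6526, 0.1732], [0.415, 0.2084], [0.4343, 0.3375]] [0.2396 0.1321 0.2402 0.1305]
c [0.54335682 0.25575035] 81.62889403088718 261.7551508670428
lip [[0.59022775 0.16781989]
 [0.47328832 0.18426749]] [0.53175804 0.17604369] 0.11809045057388096
lip in chest [[-0.05908447  0.08023512]
 [ 0.05900434  0.08085718]] bay [0.54812512 0.28840404] hinge [0.47310192 0.26600942] lipedge pred [0.62548579 0.24375735]
block [[0.40864886 0.07178796 0.045     ]] glue [[ 0.70896864 -0.03896231  0.2       ]] black [[0.64002257 0.07397717 0.075     ]]
```

drive_tool:
  deltas: "14 40 -50 0 0.1; 14 75 -85 0 0.205; 14 105 -120 0 0.205; 14 135 -160 0 0.205; 14 165 -200 0 0.205; 14 195 -240 0 0.205; 14 225 -285 0 0.205; 14 255 -330 0 0.205; 14 285 -380 0 0.205; 14 316 -423 0 0.205; 14 316 -423 0 0.205; 14 316 -423 -50 0.205"

```text
time_s: 1.3
position: [0.5392, 0.1612, 0.1776]
tcp_rot: [[-0.989, 0.149, 0.019], [0.149, 0.989, 0.001], [-0.019, 0.004, -1.0]]
force: [1.1, 0.3, -0.3]
opening: 0.164
grasp_force: 0.0
```

drive_tool:
  deltas: "14 0 0 -40 0; 14 0 0 -80 0; 14 0 0 -80 0; 14 0 0 -80 0"

```text
time_s: 1.7
position: [0.5299, 0.1641, 0.0923]
tcp_rot: [[-0.99, 0.144, -0.002], [0.144, 0.99, -0.0], [0.002, -0.0, -1.0]]
force: [0.8, 0.5, 0.2]
opening: 0.159
grasp_force: 0.0
```

```bash
python3 - <<'E'
from h import *
s=bot.read_state();print(s['position'],s['force'],s['opening'],np.degrees(np.arctan2(s['tcp_rot'][1][1],s['tcp_rot'][0][1])))
i=cv2.cvtColor(imaging.capture('wrist'),cv2.COLOR_RGB2BGR); j=cv2.cvtColor(imaging.capture('scene'),cv2.COLOR_RGB2BGR)
cv2.imwrite('pics/w1.png',np.hstack([cv2.resize(i,(400,300)),cv2.resize(j[150:300,200:400],(400,300))]))
E
```

```text
[0.52985742 0.16412927 0.0922881 ] [0.80654155 0.48642295 0.18334583] 0.15861557110601096 81.70705621040733
```

View pics/w1.png

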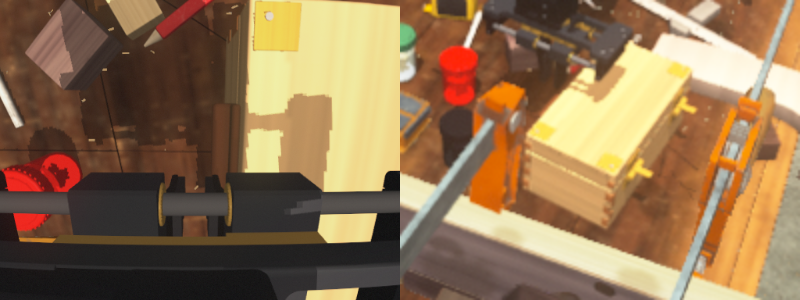

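The wrist view (left half) shows the fingers at (175,200) and (230,200), with the rear finger right in front of the lid's face above the dark lip at (222,150). Next I press toward the hinge.

drive_tool:
  deltas: "14 0.6 4 -1 0; 14 1 7 -1 0; 14 1.4 10 -1 0; 14 1.4 10 -1 0"

```text
time_s: 2.2
position: [0.5319, 0.1748, 0.0923]
tcp_rot: [[-0.99, 0.144, 0.001], [0.144, 0.99, 0.0], [-0.001, 0.0, -1.0]]
force: [-0.6, -0.5, 0.7]
opening: 0.159
grasp_force: 0.0
```

drive_tool:
  deltas: "14 0.4 3 0 0; 14 0.9 6 0 0; 14 0.9 6 0 0"

```text
time_s: 2.5
position: [0.532, 0.1778, 0.0918]
tcp_rot: [[-0.99, 0.142, -0.002], [0.142, 0.99, -0.005], [0.001, -0.005, -1.0]]
force: [-1.3, -9.2, 4.0]
opening: 0.158
grasp_force: 4.5
```

drive_tool:
  deltas: "14 0.5 3.5 0 0; 14 0.5 3.5 4 0; 14 0.6 4 8 0; 14 0.7 4.7 12 0; 14 0.8 5.5 16 0; 14 0.9 6.5 20 0"

```text
time_s: 3.1
position: [0.5326, 0.1821, 0.111]
tcp_rot: [[-0.99, 0.142, -0.003], [0.142, 0.99, -0.008], [0.002, -0.009, -1.0]]
force: [-0.4, -13.3, -0.5]
opening: 0.157
grasp_force: 6.6
```

```bash
python3 - <<'E'
from h import *
i=cv2.cvtColor(imaging.capture('wrist'),cv2.COLOR_RGB2BGR); j=cv2.cvtColor(imaging.capture('scene'),cv2.COLOR_RGB2BGR)
cv2.imwrite('pics/w2.png',np.hstack([cv2.resize(i,(400,300)),cv2.resize(j[150:300,200:400],(400,300))]))
E
```

```text
(no output)
```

View pics/w2.png

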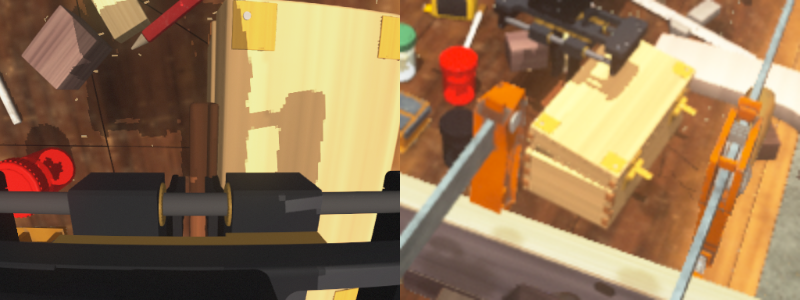

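drive_tool:
  deltas: "14 0.3 2 5 0; 14 0.6 4 10 0; 14 0.8 5.5 14 0; 14 1.1 7.5 18 0; 14 1.4 9.5 22 0; 14 1.7 11.7 26.5 0; 14 2 14 31 0; 14 2.5 17 36 0"

```text
time_s: 4.0
position: [0.5351, 0.1985, 0.1478]
tcp_rot: [[-0.99, 0.142, -0.003], [0.142, 0.99, -0.01], [0.002, -0.01, -1.0]]
force: [-1.4, -13.1, 5.5]
opening: 0.159
grasp_force: 7.6
```

drive_tool:
  deltas: "11 0.2 1.5 1 0; 8 0.4 3 2 0; 5 0.5 4 3 0; 5 0.6 4.5 3.5 0"

```text
time_s: 4.4
position: [0.5353, 0.2, 0.1519]
tcp_rot: [[-0.99, 0.139, -0.004], [0.139, 0.99, -0.017], [0.002, -0.017, -1.0]]
force: [-3.6, -24.2, 10.6]
opening: 0.071
grasp_force: 13.2
```

drive_tool:
  deltas: "4 0.2 1 5 0; 4 0.6 4 10 0; 4 1 7 14 0; 4 1.6 11 18 0; 4 2.2 15 22 0; 4 2.9 20 26.5 0; 4 3.6 25 31 0; 4 4.4 30 35 0"

```text
time_s: 5.2
position: [0.5398, 0.2294, 0.1892]
tcp_rot: [[-0.99, 0.141, -0.003], [0.141, 0.99, -0.018], [0.001, -0.019, -1.0]]
force: [-6.2, -24.6, 24.1]
opening: 0.047
grasp_force: 16.9
```

```bash
python3 - <<'E'
from h import *
i=cv2.cvtColor(imaging.capture('wrist'),cv2.COLOR_RGB2BGR); j=cv2.cvtColor(imaging.capture('scene'),cv2.COLOR_RGB2BGR)
cv2.imwrite('pics/w3.png',np.hstack([cv2.resize(i,(400,300)),cv2.resize(j[130:280,200:400],(400,300))]))
E
```

```text
(no output)
```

View pics/w3.png

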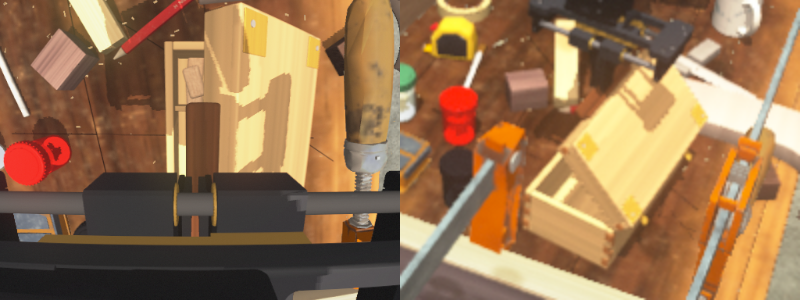

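drive_tool:
  deltas: "4 0.2 2 4 0; 4 0.8 5.5 7.5 0; 4 1.4 9.5 11 0; 4 2 13.5 14 0; 4 2.5 17.5 16.5 0; 4 3.2 22 19.5 0; 4 3.8 26.5 22 0; 4 4.5 31 24 0"

```text
time_s: 6.1
position: [0.5452, 0.2653, 0.2139]
tcp_rot: [[-0.99, 0.143, 0.0], [0.143, 0.99, -0.008], [-0.002, -0.008, -1.0]]
force: [-4.2, -11.5, 20.3]
opening: 0.05
grasp_force: 11.9
```

drive_tool:
  deltas: "4 0.6 4.5 3 0; 4 1.2 8.5 5 0; 4 1.8 12.5 7 0; 4 2.4 16.5 8.5 0; 4 3 20.5 9.5 0; 4 3 20.5 9.5 0"

```text
time_s: 6.7
position: [0.5487, 0.289, 0.2232]
tcp_rot: [[-0.99, 0.144, 0.002], [0.144, 0.99, -0.002], [-0.003, -0.001, -1.0]]
force: [-3.4, -2.9, 15.7]
opening: 0.048
grasp_force: 8.4
```

```bash
python3 - <<'E'
from h import *
i=cv2.cvtColor(imaging.capture('wrist'),cv2.COLOR_RGB2BGR); j=cv2.cvtColor(imaging.capture('scene'),cv2.COLOR_RGB2BGR)
cv2.imwrite('pics/w4.png',np.hstack([cv2.resize(i,(400,300)),cv2.resize(j[130:280,200:400],(400,300))]))
E
```

```text
(no output)
```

View pics/w4.png

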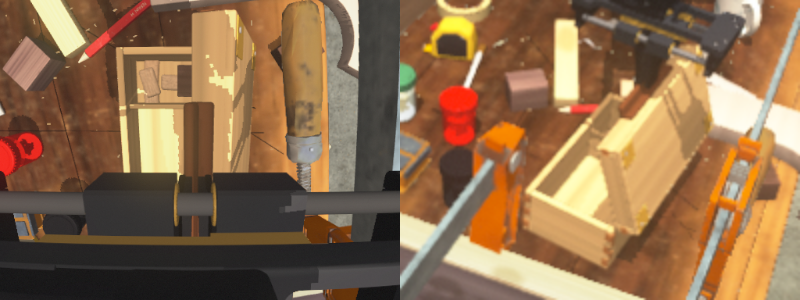

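drive_tool:
  deltas: "4 0 0 8 0; 4 0 -1 18 0; 4 -3 -20 20 0; 4 -6 -42 20 0; 4 -6 -42 0 0; 4 -6 -42 -13 0; 4 -6 -42 -13 0; 4 -5 -34 -13 0; 4 -4 -28 -13 0; 4 -3 -22 -13 0; 4 -2.3 -16 -13 0; 4 -1.5 -10 -13 0"

```text
time_s: 8.0
position: [0.5471, 0.2802, 0.207]
tcp_rot: [[-0.99, 0.144, 0.001], [0.144, 0.99, -0.0], [-0.001, -0.0, -1.0]]
force: [0.0, -1.2, 1.4]
opening: 0.044
grasp_force: 0.7
```

drive_tool:
  deltas: "4 0.7 5 0 0; 4 1.4 10 0 0; 4 2.2 15 0 0; 4 2.9 20 0 0; 4 3.6 25 0 0; 4 4.4 30 0 0; 4 5 34 0 0; 4 5.5 38 0 0; 4 6.1 42 0 0; 4 6.7 46 0 0; 4 7.2 50 0 0; 4 7.8 54 0 0"

```text
time_s: 9.2
position: [0.5546, 0.334, 0.2064]
tcp_rot: [[-0.99, 0.144, -0.0], [0.144, 0.99, 0.0], [0.0, -0.0, -1.0]]
force: [-0.2, -0.8, 0.2]
opening: 0.043
grasp_force: 0.1
```

drive_tool:
  deltas: "4 0.4 3 0 0; 4 0.8 6 0 0; 4 1.3 9 0 0; 4 1.7 12 0 0; 4 2.1 14.5 0 0; 4 2.5 17 0 0; 4 2.8 19.5 0 0; 4 3.1 22 0 0"

```text
time_s: 10.0
position: [0.5578, 0.3558, 0.2065]
tcp_rot: [[-0.99, 0.144, -0.0], [0.144, 0.99, -0.0], [0.0, -0.0, -1.0]]
force: [-0.3, -0.5, -0.7]
opening: 0.048
grasp_force: 0.0
```

drive_tool:
  deltas: "4 0.3 2 0 0; 4 0.6 4 0 0; 4 0.9 6 0 0; 4 1.2 8 0 0; 4 1.4 10 0 0; 4 1.4 10 0 0"

```text
time_s: 10.6
position: [0.5579, 0.3566, 0.2065]
tcp_rot: [[-0.99, 0.144, -0.006], [0.144, 0.989, -0.019], [0.003, -0.019, -1.0]]
force: [-3.0, -20.1, 7.9]
opening: 0.047
grasp_force: 10.7
```

```bash
python3 - <<'E'
from h import *
j=cv2.cvtColor(imaging.capture('scene'),cv2.COLOR_RGB2BGR);i=cv2.cvtColor(imaging.capture('wrist'),cv2.COLOR_RGB2BGR)
cv2.imwrite('pics/w5.png',np.hstack([cv2.resize(i,(400,300)),cv2.resize(j[130:280,200:400],(400,300))]))
E
```

```text
(no output)
```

View pics/w5.png

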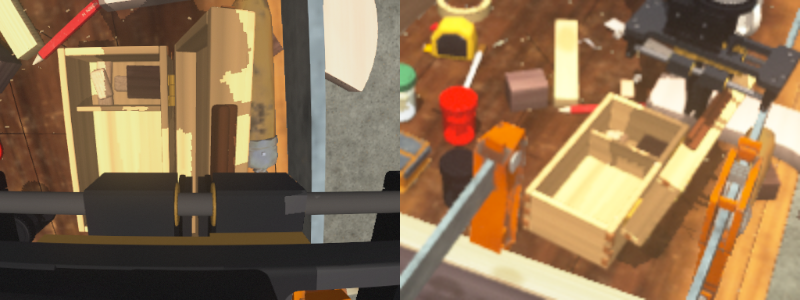

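The picture shows the lid leaning back past vertical onto its stop, and the push met a firm 20 N there. Next I retreat and travel to the jar.

drive_tool:
  deltas: "4 -2 -14 0 0; 10 -4 -30 10 0; 20 -5 -45 45 0; 87 -8 -80 80 -0.1; 87 -12 -120 80 -0.2; 87 -16 -165 80 -0.3; 87 -20 -210 80 -0.4; 87 -24 -255 80 -0.5; 87 -28 -300 80 -0.553; 87 -33 -345 80 -0.553; 87 -37 -390 80 -0.553; 87 -41 -430 80 -0.553"

```text
time_s: 11.9
position: [0.518, -0.0664, 0.2876]
tcp_rot: [[-0.766, 0.643, 0.003], [0.643, 0.766, -0.0], [-0.002, 0.002, -1.0]]
force: [0.6, -0.7, 0.6]
opening: 0.938
grasp_force: 0.0
```

drive_tool:
  deltas: "87 0 -13 0 0; 87 0 -27 0 0; 87 0 -27 0 0; 87 0 -27 0 0"

```text
time_s: 12.3
position: [0.5182, -0.0904, 0.2866]
tcp_rot: [[-0.767, 0.642, 0.0], [0.642, 0.767, 0.001], [0.0, 0.001, -1.0]]
force: [-0.3, 1.0, 1.8]
opening: 0.998
grasp_force: 0.0
```

```bash
python3 - <<'E'
from h import *
s=bot.read_state();print(s['position'],s['opening'],np.degrees(np.arctan2(s['tcp_rot'][1][1],s['tcp_rot'][0][1])),s['joint_positions'])
m=imaging.camera_model('wrist');i=cv2.cvtColor(imaging.capture('wrist'),cv2.COLOR_RGB2BGR)
cv2.imwrite('pics/w6.png',np.hstack([cv2.resize(i,(400,300)),cv2.resize(cv2.cvtColor(imaging.capture('top'),cv2.COLOR_RGB2BGR),(400,300))]))
hsv=cv2.cvtColor(i,cv2.COLOR_BGR2HSV); g=cv2.inRange(hsv,(60,80,40),(90,255,255))
n,l,st,c=cv2.connectedComponentsWithStats(g)
if n>1:
    k=1+np.argmax(st[1:,4]); e,r=cv2.minEnclosingCircle(max(cv2.findContours((l==k).astype(np.uint8),0,2)[0],key=len)); print(st[k],e,r,back(m,[c[k],e],.08),'TCP px',proj(m,[s['position']]))
E
```

```text
[ 0.51823141 -0.09036948  0.28664371] 0.9975597547935279 50.053145119285965 [-2.21037838e+01  1.82916662e+01  9.15683289e+01  5.48961033e-02
  7.01474694e+01 -7.21755844e+01]
[227 154  45  44 662] (248.52484130859375, 175.4866943359375) 22.48111915588379 [[ 0.51004869 -0.09205096  0.08      ]
 [ 0.51713377 -0.08959208  0.08      ]] TCP px [[248.21926669 243.70249518]]
```

View pics/w6.png

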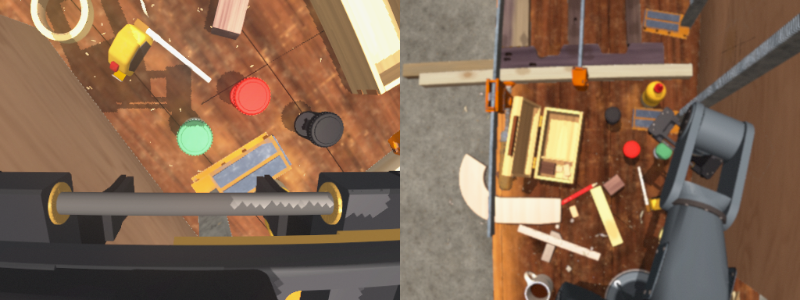

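The wrist view has the green cap at (195,137), which gives (0.517,-0.090). That agrees with the top view to about 1 mm. In the top view the chest stands open. I descend now.

drive_tool:
  deltas: "87 0 0 -40 0; 87 0 0 -80 0; 87 0 0 -120 0; 87 0 0 -155 0; 87 0 0 -185 0; 87 0 0 -205 0; 87 0 0 -220 0; 87 0 0 -233 0; 87 0 0 -233 0; 87 0 0 -233 0"

```text
time_s: 13.4
position: [0.5184, -0.0909, 0.0537]
tcp_rot: [[-0.767, 0.642, 0.0], [0.642, 0.767, 0.0], [-0.0, 0.0, -1.0]]
force: [-0.4, -0.3, -0.1]
opening: 1.004
grasp_force: 0.0
```

drive_tool:
  deltas: "70 0 0 -1 0; 62 0 0 -1 0; 58 0 0 -1 0; 50 0 0 -1 0; 50 0 0 -1 0; 50 0 0 -1 0"

```text
time_s: 14.0
position: [0.5185, -0.0913, 0.0528]
tcp_rot: [[-0.766, 0.643, 0.001], [0.643, 0.766, 0.0], [-0.001, 0.001, -1.0]]
force: [0.4, 1.3, 0.8]
opening: 0.619
grasp_force: 30.0
```

drive_tool:
  deltas: "50 0 0 0 -0.08; 50 0 0 -0.3 -0.16; 50 0 0 -0.4 -0.24; 50 0 0 -0.6 -0.32; 50 0 0 -0.7 -0.4; 50 0 0 -0.9 -0.48; 50 0 0 -0.9 -0.48"

```text
time_s: 14.7
position: [0.5188, -0.0914, 0.0519]
tcp_rot: [[-0.383, 0.924, 0.001], [0.924, 0.383, -0.0], [-0.001, 0.001, -1.0]]
force: [1.5, 1.4, 2.1]
opening: 0.618
grasp_force: 30.0
```

```bash
python3 -c "
from h import *
s=bot.read_state();print(s['force'],s['moment'],np.degrees(np.arctan2(s['tcp_rot'][1][1],s['tcp_rot'][0][1])))"
```

```text
[1.45535858 1.41371231 2.14290659] [ 0.06943496 -0.16301507  0.03418001] 22.50974101451182
```

drive_tool:
  deltas: "50 0 0 -0.2 -0.08; 50 0 0 -0.3 -0.16; 50 0 0 -0.5 -0.24; 50 0 0 -0.5 -0.24"

```text
time_s: 15.1
position: [0.5189, -0.0914, 0.0515]
tcp_rot: [[-0.154, 0.988, 0.002], [0.988, 0.154, -0.0], [-0.001, 0.002, -1.0]]
force: [1.2, 1.4, 2.8]
opening: 0.622
grasp_force: 30.0
```

```bash
cat > st.py <<'E'
from h import *
s=bot.read_state();print(s['force'].round(2) if hasattr(s['force'],'round') else s['force'],s['moment'],np.degrees(np.arctan2(s['tcp_rot'][1][1],s['tcp_rot'][0][1])),s['position'])
E
python3 st.py
```

```text
[1.22 1.39 2.84] [ 0.14001794 -0.22919537  0.02144377] 8.844510945154788 [ 0.51890015 -0.09141725  0.05145837]
```

drive_tool:
  deltas: "50 0 0 -0.2 -0.08; 50 0 0 -0.3 -0.16; 50 0 0 -0.5 -0.24; 50 0 0 -0.5 -0.24"

```text
time_s: 15.5
position: [0.519, -0.0916, 0.051]
tcp_rot: [[0.084, 0.996, 0.002], [0.996, -0.084, -0.001], [-0.0, 0.002, -1.0]]
force: [2.9, 1.2, 2.9]
opening: 0.618
grasp_force: 30.0
```

```bash
python3 st.py
```

```text
[2.92 1.2  2.85] [ 0.13498553 -0.33206157  0.00791281] -4.8437553975804395 [ 0.5190454  -0.09159058  0.05101152]
```

drive_tool:
  deltas: "68 0 0 0 0; 72 0 0 0 0; 72 0 0 0 0.12; 72 0 0 0 0.24; 72 0 0 0 0.36; 72 0 0 0 0.48; 72 0 0 0 0.6; 72 0 0 0 0.72; 72 0 0 0 0.84; 50 0 0 0 0.9; 50 0 0 0 0.9; 50 0 0 0 0.9"

```text
time_s: 16.7
position: [0.5175, -0.0913, 0.0503]
tcp_rot: [[-0.726, 0.688, -0.001], [0.688, 0.726, 0.0], [0.001, -0.001, -1.0]]
force: [0.4, 1.7, 0.8]
opening: 0.64
grasp_force: 0.6
```

drive_tool:
  deltas: "50 0 0 0 0; 50 0 0 -1 0; 50 0 0 -1 -0.08; 50 0 0 -1.1 -0.16; 50 0 0 -1.2 -0.24; 50 0 0 -1.3 -0.3"

```text
time_s: 17.3
position: [0.5191, -0.0919, 0.0502]
tcp_rot: [[-0.489, 0.872, 0.002], [0.872, 0.489, -0.001], [-0.002, 0.001, -1.0]]
force: [0.2, -0.7, 6.3]
opening: 0.616
grasp_force: 30.0
```

```bash
python3 st.py
```

```text
[ 0.24 -0.73  6.29] [-0.18870215  0.05462802  0.03649673] 29.26072305549117 [ 0.51910451 -0.09194286  0.05015381]
```

drive_tool:
  deltas: "50 0 0 0 -0.08; 50 0 0 0 -0.16; 50 0 0 0 -0.24; 50 0 0 0 -0.32; 50 0 0 0 -0.4; 50 0 0 0 -0.48; 50 0 0 0 -0.56"

```text
time_s: 18.0
position: [0.5188, -0.092, 0.0501]
tcp_rot: [[0.05, 0.999, 0.002], [0.999, -0.05, -0.001], [-0.001, 0.002, -1.0]]
force: [-0.0, -1.3, 5.2]
opening: 0.619
grasp_force: 30.0
```

```bash
python3 st.py; python3 - <<'E'
from h import *
j=cv2.cvtColor(imaging.capture('scene'),cv2.COLOR_RGB2BGR)
cv2.imwrite('pics/j.png',cv2.resize(j[130:220,160:280],(800,600),interpolation=cv2.INTER_CUBIC))
E
```

```text
[-0.02 -1.29  5.19] [-0.17044492  0.20145595  0.08194525] -2.8430464203898556 [ 0.51881273 -0.09204101  0.05013315]
```

View pics/j.png

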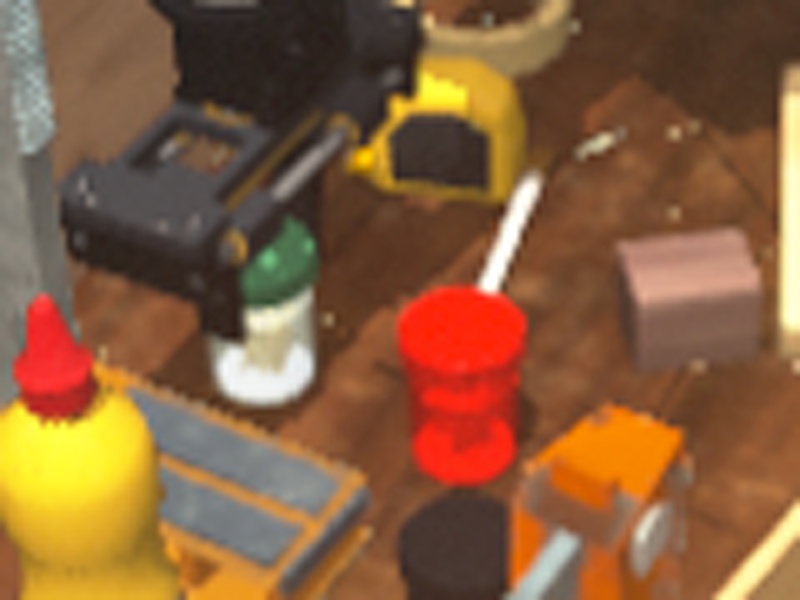

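drive_tool:
  deltas: "50 0 0 -1.5 0; 50 0 0 -1.5 -0.05; 50 0 0 -1.5 -0.1; 50 0 0 -1.5 -0.1"

```text
time_s: 18.45
position: [0.5194, -0.0921, 0.0498]
tcp_rot: [[0.146, 0.989, 0.003], [0.989, -0.146, -0.002], [-0.002, 0.003, -1.0]]
force: [-2.0, -0.8, 14.0]
opening: 0.622
grasp_force: 30.0
```

```bash
python3 st.py
```

```text
[-2.01 -0.79 14.01] [-0.15333556  0.40302032  0.03590377] -8.418676545613101 [ 0.51935583 -0.0921284   0.04983704]
```

drive_tool:
  deltas: "50 0 0 0 0.01; 50 0 0 8 0.01; 50 0 0 25 0.01; 50 0 0 50 0.01; 50 0 0 80 0.01; 50 0 0 110 0.01; 50 0 0 135 0.01; 50 0 0 135 0.01"

```text
time_s: 19.25
position: [0.5199, -0.092, 0.1855]
tcp_rot: [[0.137, 0.991, 0.006], [0.991, -0.137, -0.003], [-0.002, 0.006, -1.0]]
force: [1.2, -0.2, -2.6]
opening: 0.617
grasp_force: 30.0
```

```bash
python3 st.py
```

```text
[ 1.18 -0.18 -2.62] [-0.15744468 -0.04880624 -0.03927002] -7.848050490762476 [ 0.51991588 -0.09203273  0.18552501]
```

drive_tool:
  deltas: "50 3 15 0 0; 50 7 40 0 0; 50 12 70 0 0; 50 17 102 0 0; 50 22 135 0 0; 50 27 168 0 0; 50 33 201 0 0; 50 38 234 0 0; 50 44 267 0 0; 50 49 300 0 0; 50 54 328 0 0; 50 56 343 0 0"

```text
time_s: 20.45
position: [0.5722, 0.2547, 0.1798]
tcp_rot: [[0.134, 0.991, -0.005], [0.991, -0.134, -0.0], [-0.001, -0.005, -1.0]]
force: [-0.5, -1.3, -3.1]
opening: 0.617
grasp_force: 30.0
```

drive_tool:
  deltas: "50 0 0 0 0; 50 0 0 0 0; 50 0 0 0 0"

```text
time_s: 20.75
position: [0.5735, 0.2502, 0.1822]
tcp_rot: [[0.138, 0.99, -0.002], [0.99, -0.138, -0.001], [-0.001, -0.002, -1.0]]
force: [0.1, -0.1, -2.3]
opening: 0.62
grasp_force: 30.0
```

```bash
python3 st.py; python3 - <<'E'
from h import *
j=cv2.cvtColor(imaging.capture('scene'),cv2.COLOR_RGB2BGR)
cv2.imwrite('pics/b.png',cv2.resize(j[110:290,190:430],(800,600),interpolation=cv2.INTER_CUBIC))
E
```

```text
[ 0.06 -0.15 -2.3 ] [-0.0626726   0.09009095 -0.03374531] -7.920674298494931 [0.57351049 0.25023845 0.18215031]
```

View pics/b.png

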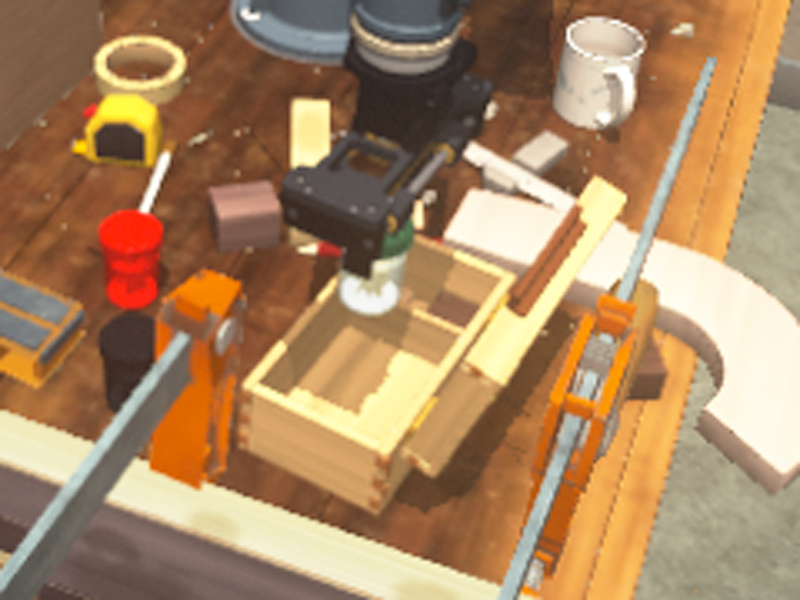

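The jar hangs upright over the open chest at crop (370,290), and the lid stands back on its stop. I lower it.

drive_tool:
  deltas: "50 2 1 -15 0; 50 2 1 -40 0; 50 2 1 -65 0; 50 2 1 -85 0; 50 2 1 -100 0; 50 2 1 -110 0; 50 2 1 -114 0; 50 2 1 -116 0; 50 2 1 -116 0"

```text
time_s: 21.7
position: [0.5767, 0.2527, 0.0673]
tcp_rot: [[0.137, 0.991, 0.001], [0.991, -0.137, 0.0], [0.0, 0.001, -1.0]]
force: [0.3, -0.6, -2.3]
opening: 0.622
grasp_force: 30.0
```

drive_tool:
  deltas: "50 0 0 -2 0; 50 0 0 -4 0; 50 0 0 -5 0; 50 0 0 -6 0; 50 0 0 -6 0"

```text
time_s: 22.2
position: [0.5761, 0.2526, 0.0608]
tcp_rot: [[0.137, 0.991, -0.0], [0.991, -0.137, -0.0], [-0.0, -0.0, -1.0]]
force: [-0.8, -0.6, -2.8]
opening: 0.62
grasp_force: 30.0
```

drive_tool:
  deltas: "50 0 0 -1 0; 50 0 0 -2 0; 50 0 0 -3 0; 50 0 0 -3.5 0; 50 0 0 -3.5 0"

```text
time_s: 22.7
position: [0.5764, 0.2526, 0.0582]
tcp_rot: [[0.136, 0.991, 0.001], [0.991, -0.136, -0.0], [0.0, 0.001, -1.0]]
force: [-1.6, -2.0, 4.7]
opening: 0.616
grasp_force: 30.0
```

Contact came at the predicted height, so I release and retreat.

drive_tool:
  deltas: "55 0 0 0.5 0; 60 0 0 0.5 0; 68 0 0 0.5 0; 74 0 0 0.5 0; 74 0 0 0.5 0; 74 0 0 20 0; 74 0 0 60 0; 74 0 0 110 0; 74 0 0 150 0; 74 -30 -20 180 0; 74 -60 -50 180 0; 74 -90 -80 180 0"

```text
time_s: 23.9
position: [0.4859, 0.1722, 0.2387]
tcp_rot: [[0.135, 0.991, 0.004], [0.991, -0.135, 0.0], [0.001, 0.004, -1.0]]
force: [0.3, -0.9, -0.5]
opening: 0.85
grasp_force: 0.0
```

drive_tool:
  deltas: "74 -40 -30 0 0; 74 -80 -60 0 0; 74 -80 -60 0 0; 74 -80 -60 0 0"

```text
time_s: 24.3
position: [0.4057, 0.1122, 0.2377]
tcp_rot: [[0.138, 0.99, 0.001], [0.99, -0.138, 0.0], [0.0, 0.001, -1.0]]
force: [0.8, 0.0, 0.7]
opening: 0.849
grasp_force: 0.0
```

```bash
python3 st.py; python3 - <<'E'
from h import *
j=cv2.cvtColor(imaging.capture('scene'),cv2.COLOR_RGB2BGR);t=cv2.cvtColor(imaging.capture('top'),cv2.COLOR_RGB2BGR); m=imaging.camera_model('top')
hsv=cv2.cvtColor(t,cv2.COLOR_BGR2HSV); n,l,st,c=cv2.connectedComponentsWithStats(cv2.inRange(hsv,(60,80,40),(90,255,255)))
k=1+np.argmax(st[1:,4]); print(st[k],back(m,[c[k]],.086))
cv2.imwrite('pics/f.png',np.hstack([cv2.resize(j[130:290,200:400],(400,320)),cv2.resize(t[100:260,150:350],(400,320))]))
E
```

```text
[0.79 0.03 0.74] [-0.1042735   0.05483002  0.05479931] -7.942501877688529 [0.40571559 0.11221491 0.23768468]
[196 164  19  18 274] [[0.57544958 0.24889819 0.086     ]]
```

View pics/f.png

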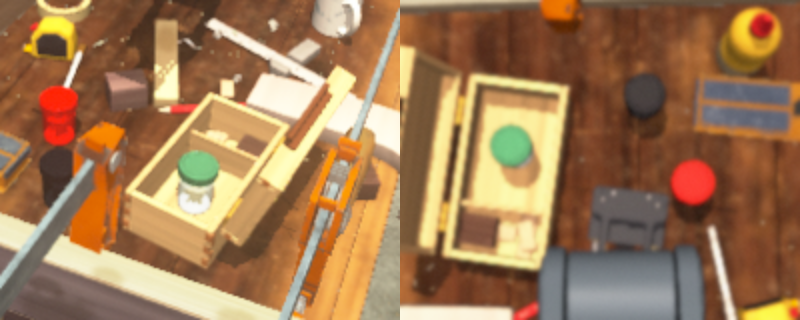

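The jar stands upright in the larger bay at left (198,185) and right (512,147). The lid is open on its stop, and the glue bottle, tape measure and walnut block show no change.

```bash
python3 -c "
from rig import bot
print(bot.hand_in())"
```

```text
the job is handed in; nothing more can be done
None
```

I opened the lid onto its stop, screwed the cap home (judged from over 1.8 rad of turning and rising torque), and set the jar upright in the larger bay; the job is handed in at about 24 s with the lid open and the other items where they were.

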